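# Bring the tripped bench power box back on

### The job

The bench's power box has tripped. With a fingertip, push its wide blue breaker lever fully over to the on side (away from the box's front edge, the way its two black neighbours lean), then reach down into the round well, press the sunken green start button fully down, and let it come back up. Do not pick up anything or press the red stop button, and leave the box and everything on the bench where it stands.

Things in the scene. Friction and masses are not known exactly. Their poses are not given: they have to be found in the camera images.
- power_box: Power box, loose, 3 kg, rubber feet: black tub, grey top panel 95 mm up, 200 mm (x) by 300 mm (y). Origin: centre of its underside; z up; x points from its front edge (robot's side) to its back, where a steel handle stands out 35 mm. Panel, front half, from -y to +y: red stop, round well, breaker row. Back half: two closed blue socket flaps 11 mm high and loose side cutters.
- well_rim (a point): Centre of the mouth of the round well, at the top of its black lip: 99 mm above the bench, at (-35, -15) mm in the box's x, y. The well is straight down, 52 mm across; the lip is 66 mm across outside and 4 mm above the panel. The well is 37 mm deep; the button stands in its middle.
- start_top (a point): Centre of the top of the green start button: a flat disc 36 mm across, on the well's axis, 20 mm below the lip (79 mm above the bench) when up. It moves with the button.
- start (a joint): Travel of the start button in m: 0 up, 0.006 fully down (straight down). Spring: starts to move at 1.5 N, fully down at 5 N, then a hard stop; comes back up when let go.
- breaker (a joint): Angle of the blue breaker lever in rad: 0 off (leaning 22 degrees to the box's front, -x), 0.76 on (leaning 22 degrees to the back, +x, like the two black levers). It turns about a line along the box's y and stays where it is left: friction, about 2 to 3 N to push. Starts tripped, between 0 and 0.22.
- lever_tip (a point): Middle of the outer end of the blue lever; moves with it. Lever: 34 mm long from its pivot, 26 mm wide (box's y), 6 mm thick; pivot at (-35, 113, 85) mm in the box's frame. It stands out of a white face (45 x 36 mm, 101 mm above the bench) by 15 mm at either end of its swing, 18 mm when upright. Beside it two fixed black levers, 10 mm wide, at y = 86 and 68 mm.
- stop_top (a point): Centre of the top of the red stop mushroom, 40 mm across, on a yellow plate 62 mm square, at (-35, -105) mm in the box's x, y; its top is 124 mm above the bench.
- stop (a joint): Travel of the red stop button in m: 0 up (leave it so), 0.005 fully down.
- solder_spool: Upright solder spool, 64 mm across, 49 mm high, black flanges and bright solder, beside the box at its +y side. Origin: centre of its underside.
- kit_board: Dark kit circuit board, 95 x 60 x 4 mm with parts up to 13 mm high, flat on the bench at the box's -y side. Origin: centre of its underside.
- chip: Small black chip with metal legs, 20 x 10 x 7 mm, on the bench behind the board. Origin: centre of its underside.
- side_cutters: Side cutters with orange handles, about 120 x 60 x 14 mm, lying on the back half of the box's top panel. Origin: near the joint, at the underside.
- tape_roll: White roll, 90 mm across, 19 mm high, lying flat on the bench behind the box. Origin: centre of its underside.
- screwdriver: Screwdriver with a red handle, 170 mm long, lying on the bench to the robot's left. Origin: at its middle, at the underside.
- iron_stand: Soldering iron (blue and black) leaning in a steel spring holder on a black base 100 x 65 mm, about 220 mm tall, to the right of the box. Origin: centre of its underside.
- helping_hand: Helping-hand stand: black iron base 90 x 60 mm, cross bar 180 mm long 92 mm up with two clips, to the left of the box. Origin: centre of its underside.

How it is judged (in metres and radians):
On the way, in this order (a step that is already met when the one before it is completed fails the run):
1. the blue breaker lever is pushed fully over to the on side (value of joint breaker above 0.64 rad and value of joint start below 0.001 m), for 0.2 s.
2. with the lever on, the sunken green start button is pressed fully down (value of joint breaker above 0.64 rad and value of joint start above 0.0048 m), for 0.15 s.
At the end, for the whole second after the job is handed in: The blue lever is on (above 0.64 of 0.76 rad), the green button was pressed at least 4.8 of 6 mm after that and is up again (under 1 mm), the red stop is up, and the box stands flat within 15 mm of where it was, at rest (all of step 1 and value of joint stop below 0.0015 m and distance of power_box from where it was at the start of the episode below 0.015 m and angle between power_box's own z axis and vertical below 0.03 rad and linear speed of power_box below 0.01 m/s); the robot touches nothing.
It fails at once if the red stop button is pressed (more than 1.5 mm) (not (value of joint stop below 0.0015 m)).
It fails at once if the power box is lifted 8 mm, tipped more than 0.06 rad or shoved more than 15 mm (height (world z) of power_box above 0.008 m or angle between power_box's own z axis and vertical above 0.06 rad or distance of power_box from where it was at the start of the episode above 0.015 m).
It fails at once if a loose thing on the bench or on the box is picked up or knocked more than 15 mm from its place (distance of any of solder_spool, kit_board, chip, side_cutters, tape_roll, screwdriver, iron_stand, helping_hand from where it was at the start of the episode above 0.015 m).
It also fails if it takes over 40 s, if anything falls off the work surface, if the arm or the gripper's body presses on something with over 40 N, if the wrist force passes 120 N, or if a joint passes its speed limit or range.

### The arm

A 6-joint arm with a two-finger parallel gripper is mounted at the origin on the work surface. World frame = base frame: x ahead of the robot, y to its left, z up, the work surface at z = 0. Lengths are in mm, angles in degrees, forces in N, time in s.
With the tool pointing down it reaches from about 300 to 850 mm from the base axis. Payload 4.2 kg.
Tool frame: the origin (TCP) lies midway between the tips of the shut fingers; the grasp point (between the pads) lies 19 mm behind it; z points along the fingers, y is the direction in which the jaws open and shut (so a half turn about z gives the same grasp; the last joint's range is limited). The gripper opens to 91 mm and grips with 3 to 60 N. Pads are 32 mm wide; open, the fingers measure 118 mm over their backs; the gripper's body (76 mm by 178 mm) begins 60 mm behind the grasp point.
Start: joints at [-69.385, 18.312, 89.639, -0, 72.044, -1.146], TCP at [213.177, -534.04, 213.976] pointing down, gripper open.
Joint ranges: [-177.97, 177.97], [-48.28, 115.42], [12.27, 149.76], [-77.06, 257.06], [2.81, 150.46], [-146.56, 146.56]. Speed limits (degrees/s): [147.25, 147.25, 180, 180, 180, 180].

### API

Orientations are given as [roll, pitch, yaw] about the fixed x, y, z axes, in that order (R = Rz(yaw) Ry(pitch) Rx(roll)).
In Python, from workcell import env gives the robot as it stands.
- The arm moves only by the shell command python3 -m jog 'ROWS' [FORCE]. ROWS is JSON, a list of rows, each an object of numbers: "dx", "dy", "dz": the shift along the world's x, y, z in m; "wx", "wy", "wz": the turn, a rotation vector about the world's x, y, z in rad; "grip": the gripper's target within -1 to 1 (shut at 1, half-way at 0, fully open at -1). In form: [{"dx": .., "dy": .., "dz": .., "wx": .., "wy": .., "wz": .., "grip": ..}, ...]. A call has 1 to 10 rows; each row shifts and turns the commanded pose from where the row before left it; what a row does not reach is not made up. A row lasts 1/10 s, in which the tool goes at most 50 mm and 8.59 degrees, less where a joint would pass 70% of its speed; a pose out of reach is approached as far as the arm can. A call with a gripper value outside its range is refused whole. The fingers move at their own pace and stop on an object; FORCE is the grip in N (left out, the last holds). Time passes only in rows, so rows that do not move let the fingers close. It gives the time, the measured TCP pose, the force and the opening at its end, in the units of the state.
- env.state(): the state, without advancing time (a new reading comes with each control period).
- env.grab_frame(name): name is "side" or "top" or "wrist"; returns the picture (400x640x3 uint8, red, green, blue); there is no depth.
- env.get_calibration(name): a dict with "fx", "fy", "cx", "cy" (pixels), "R" (3x3) and "t" (3): a world point X has camera coordinates R X + t. Camera axes: x right, y down, z forward; pixel columns grow to the right and rows downward; lengths in mm; the calibration is good to about 2 mm. A picture is of the moment at which its call begins: read the wrist's pose just before it. get_calibration takes no time and is no camera call; for the wrist camera it gives the pose at the moment of the call.
- env.job_done(): hands the job in, once; it reports no verdict.
The state is a dict: "time_s": time; "qpos": joint angles; "qvel": joint speeds; "effort": joint torques, N m; "ee_pos": TCP position; "ee_rot": TCP orientation; "force": force on the tool from outside, world axes, zero at the start; "torque": the same for the moment, N m; "gripper_width": finger opening in mm.
Only numpy, scipy, OpenCV 4.12 (cv2) and the standard library are available. Lean on these libraries where they do the work, as an engineer would, in place of code of your own. Each camera call takes 0.05 s, during which the arm holds its last target. There are 200 camera calls.

## Working session

There is one attempt and no reset: what is moved stays moved. The work goes in short steps, Python scripts to look and compute and a shell command to move; the robot and the scene stay as the last step left them, time stands still between calls to the robot, and variables do not carry over. Pictures are saved under pics/ and viewed, about 8 in all and at most 12, crops included, and the job is handed in when it is done.

```bash
mkdir -p pics; python3 - <<'E'
from workcell import env
import cv2
for n in("top","side"):
    im=env.grab_frame(n); cv2.imwrite(f"pics/{n}0.png",im[:,:,::-1])
    c=env.get_calibration(n); print(n,{k:(v if isinstance(v,(int,float)) else __import__('numpy').round(v,3).tolist()) for k,v in c.items()})
print(env.state())
E
```

```text
top {'fx': 458.7706949222862, 'fy': 458.7706949222862, 'cx': 324.4972348109747, 'cy': 204.44079540125304, 'R': [[0.011, -1.0, 0.002], [-0.986, -0.011, -0.166], [0.166, -0.0, -0.986]], 't': [-34.084, 560.561, 1475.818]}
side {'fx': 501.6934946536771, 'fy': 501.6934946536771, 'cx': 313.93743621372937, 'cy': 197.2863763832622, 'R': [[-0.756, -0.655, 0.016], [-0.378, 0.415, -0.828], [0.535, -0.631, -0.561]], 't': [403.977, 279.75, 1342.342]}
{'time_s': 0.1, 'qpos': array([-6.93845096e+01,  1.83502990e+01,  8.96988065e+01, -7.06465674e-04,
        7.20433013e+01, -1.14381608e+00]), 'qvel': array([ 0.00531429, -0.15116787, -0.1770937 , -0.0264853 ,  0.09494039,
       -0.07452854]), 'effort': array([-1.70272920e-04, -4.13334131e+01, -2.32510149e+01,  7.27853319e-02,
        4.22440551e-02, -5.86361875e-05]), 'ee_pos': array([ 213.01887118, -533.61214727,  213.18520929]), 'ee_rot': array([-1.79907598e+02, -1.17305979e-03,  2.17595238e+01]), 'force': array([-0.19072144,  0.08510793, -0.45272132]), 'torque': array([-0.01601234, -0.04294737,  0.02049412]), 'gripper_width': 91.1913421502267}
```

View pics/top0.png

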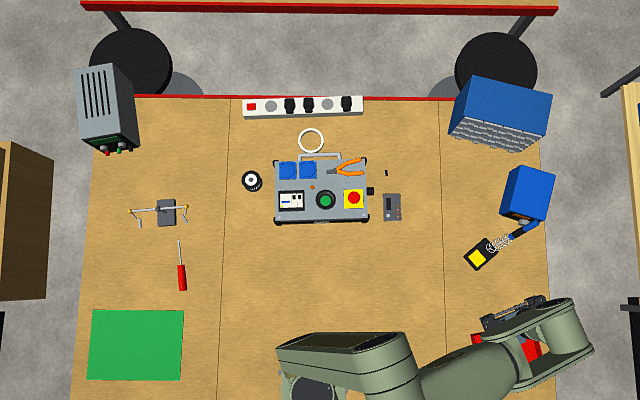

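View pics/side0.png

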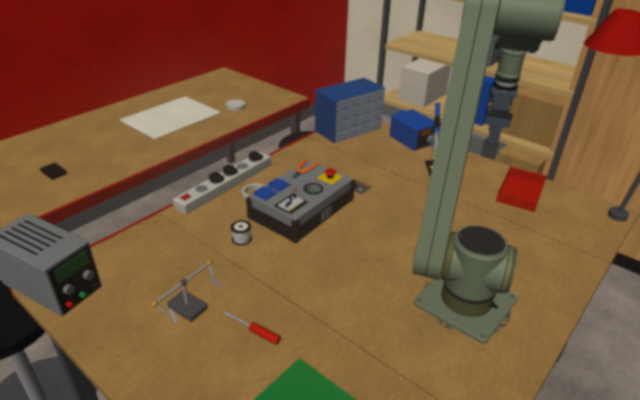

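The top view shows the box centred near (322,192): red stop at (354,198), green well at (326,200), breaker at (291,200). I'll measure by colour now.

```bash
cat > h.py <<'E'
from workcell import env
import cv2, numpy as np
def ray(c,uv,z):
    R=np.array(c["R"]);t=np.array(c["t"]);o=-R.T@t
    d=R.T@np.array([(uv[0]-c["cx"])/c["fx"],(uv[1]-c["cy"])/c["fy"],1])
    return o+d*(z-o[2])/d[2]
def blobs(im,lo,hi,roi,amin=15):
    h=cv2.cvtColor(im,cv2.COLOR_RGB2HSV); m=cv2.inRange(h,lo,hi)
    k=np.zeros_like(m); x0,y0,x1,y1=roi; k[y0:y1,x0:x1]=m[y0:y1,x0:x1]
    n,_,s,c=cv2.connectedComponentsWithStats(k)
    return sorted([(int(s[i,4]),c[i].round(1),s[i,:4]) for i in range(1,n) if s[i,4]>=amin],key=lambda a:-a[0])
E
python3 - <<'E'
from h import *
im=env.grab_frame("top");c=env.get_calibration("top");roi=(265,145,380,230)
P={}
for n,lo,hi,z in(("red",(0,150,60),(6,255,255),122),("yellow",(22,120,80),(35,255,255),100),("green",(45,80,30),(85,255,255),79),("blue",(100,120,60),(130,255,255),106),("white",(0,0,170),(180,40,255),101)):
    for a,u,b in blobs(im,lo,hi,roi)[:3]: print(n,a,u,b,ray(c,u,z).round(1))
E
```

```text
red 102 [353.6 197.1] [348 192  12  12] [ 572.8 -119.5  122. ]
yellow 242 [352.9 198.9] [344 189  20  20] [ 571.  -118.7  100. ]
green 100 [325.  200.2] [320 195  11  11] [569.5 -29.3  79. ]
blue 299 [306.9 169.5] [299 161  18  18] [664.7  30.3 106. ]
blue 294 [287.1 170. ] [279 161  18  19] [662.3  94.2 106. ]
blue 15 [285.3 201.5] [282 201   8   2] [559.1  97.4 106. ]
white 456 [296.4 209.3] [276 185  63  35] [535.   61.7 101. ]
white 254 [290.7 200.4] [280 193  23  15] [563.7  80.6 101. ]
white 247 [314.2 155.9] [294 145  49  35] [711.7   7.5 101. ]
```

```bash
python3 -m jog '[{"dz":0.04,"grip":1},{"dz":0.04,"dy":0.03,"wz":-0.115,"grip":1},{"dy":0.045,"dz":0.02,"wz":-0.115,"grip":1},{"dy":0.045,"dz":0.01,"wz":-0.115,"grip":1},{"dy":0.045,"dx":0.02,"grip":1},{"dy":0.045,"dx":0.02,"grip":1},{"dy":0.045,"dx":0.02,"grip":1},{"dy":0.045,"dx":0.02,"grip":1},{"dy":0.045,"dx":0.02,"grip":1},{"dy":0.045,"dx":0.02,"grip":1}]' && python3 -m jog '[{"dy":0.045,"dx":0.02,"grip":1},{"dy":0.045,"dx":0.02,"grip":1},{"dy":0.035,"dx":0.02,"grip":1},{"dy":0.03,"dx":0.02,"grip":1},{"dx":0.03,"grip":1},{"dx":0.02,"grip":1},{"grip":1},{"grip":1},{"grip":1}]'; python3 - <<'E'
from h import *
c=env.get_calibration("wrist");im=env.grab_frame("wrist"); cv2.imwrite("pics/w1.png",im[:,:,::-1]); np.savez("w1.npz",im=im,**c)
print(env.state()["ee_pos"],env.state()["ee_rot"],-np.array(c["R"]).T@c["t"],np.round(c["R"],3).tolist(),env.state()["gripper_width"])
E
```

```text
[ 213.08731514 -533.74522204  213.45149241] [-1.79938719e+02 -2.05121556e-03  2.17627319e+01] [ 281.65626424 -506.57898558  384.33704681] [[0.372, -0.928, -0.001], [-0.896, -0.359, 0.262], [-0.244, -0.097, -0.965]] 91.43189091302955invalid input
```

View pics/w1.png

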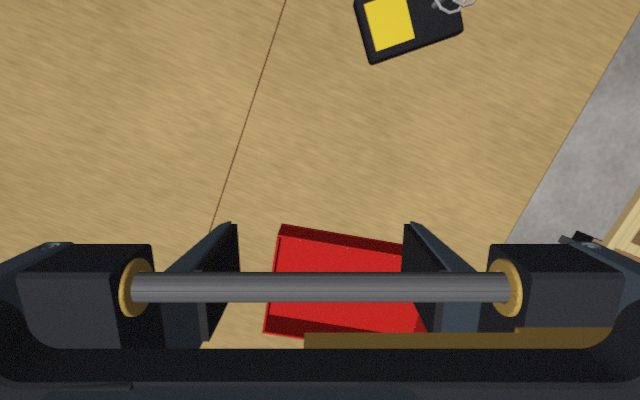

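The arm didn't move: the rows were refused, so every key is probably required. The picture only shows the red tray below the gripper and the iron stand at (410,25).

```bash
python3 -m jog '[{"dx":0,"dy":0,"dz":0.04,"wx":0,"wy":0,"wz":0,"grip":1},{"dx":0,"dy":0.03,"dz":0.04,"wx":0,"wy":0,"wz":-0.115,"grip":1},{"dx":0,"dy":0.045,"dz":0.02,"wx":0,"wy":0,"wz":-0.115,"grip":1},{"dx":0,"dy":0.045,"dz":0.01,"wx":0,"wy":0,"wz":-0.115,"grip":1},{"dx":0.02,"dy":0.045,"dz":0,"wx":0,"wy":0,"wz":0,"grip":1},{"dx":0.02,"dy":0.045,"dz":0,"wx":0,"wy":0,"wz":0,"grip":1},{"dx":0.02,"dy":0.045,"dz":0,"wx":0,"wy":0,"wz":0,"grip":1},{"dx":0.02,"dy":0.045,"dz":0,"wx":0,"wy":0,"wz":0,"grip":1},{"dx":0.02,"dy":0.045,"dz":0,"wx":0,"wy":0,"wz":0,"grip":1},{"dx":0.02,"dy":0.045,"dz":0,"wx":0,"wy":0,"wz":0,"grip":1}]' && python3 -m jog '[{"dx":0.02,"dy":0.045,"dz":0,"wx":0,"wy":0,"wz":0,"grip":1},{"dx":0.02,"dy":0.045,"dz":0,"wx":0,"wy":0,"wz":0,"grip":1},{"dx":0.02,"dy":0.035,"dz":0,"wx":0,"wy":0,"wz":0,"grip":1},{"dx":0.02,"dy":0.03,"dz":0,"wx":0,"wy":0,"wz":0,"grip":1},{"dx":0.03,"dy":0,"dz":0,"wx":0,"wy":0,"wz":0,"grip":1},{"dx":0.02,"dy":0,"dz":0,"wx":0,"wy":0,"wz":0,"grip":1},{"dx":0,"dy":0,"dz":0,"wx":0,"wy":0,"wz":0,"grip":1},{"dx":0,"dy":0,"dz":0,"wx":0,"wy":0,"wz":0,"grip":1}]'
```

```text
time_s: 1.2
ee_pos: [333.3, -142.2, 324.1]
ee_rot: [180.0, -0.0, 2.0]
force: [2.0, -0.4, -0.3]
gripper_width: 13.9
time_s: 2.0
ee_pos: [462.6, 10.9, 323.5]
ee_rot: [180.0, 0.1, 2.0]
force: [-0.6, 0.6, 0.2]
gripper_width: 0.5
```

```bash
python3 - <<'E'
from h import *
c=env.get_calibration("wrist");im=env.grab_frame("wrist"); cv2.imwrite("pics/w2.png",im[:,:,::-1])
roi=(0,0,640,400)
for n,lo,hi,z in(("red",(0,150,60),(6,255,255),123),("yellow",(22,120,80),(35,255,255),99),("green",(45,80,30),(85,255,255),79),("blue",(100,120,60),(130,255,255),106),("white",(0,0,170),(180,40,255),101)):
    for a,u,b in blobs(im,lo,hi,roi,100)[:3]: print(n,a,u,b,ray(c,u,z).round(1))
E
```

```text
red 1081 [446.9  82.9] [429  64  37  38] [ 573.  -120.8  123. ]
red 358 [ 38.8 233.5] [ 28 222  26  25] [385.5 346.4 123. ]
yellow 1934 [435.4  84.7] [412  56  58  58] [ 572.9 -116.6   99. ]
green 772 [358.9  86.9] [344  71  31  32] [569.  -32.1  79. ]
blue 927 [251.4   8.5] [225   0  53  18] [640.9  89.5 106. ]
blue 879 [311.7   8. ] [286   0  52  18] [643.7  25.9 106. ]
blue 158 [246.8  91.1] [235  88  24   7] [558.   96.3 106. ]
white 2148 [264.5  86.4] [232  66  65  42] [564.   77.2 101. ]
white 789 [155.   17.4] [139   0  33  36] [630.  194.3 101. ]
```

View pics/w2.png

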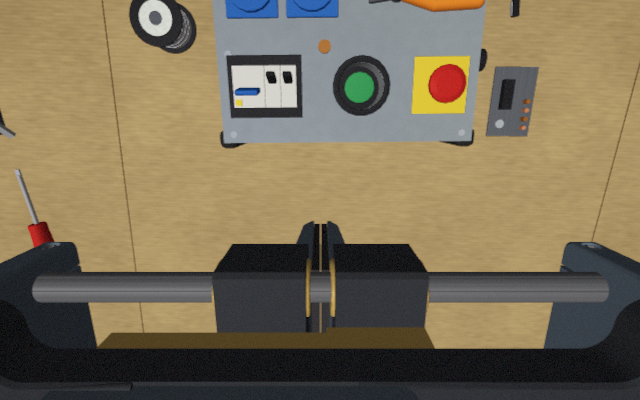

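The wrist view shows the lever at (247,91), the well at (359,87), the stop at (447,83) and shut fingertips at (320,230). It agrees with the top view within 3 mm: well about (569,-31), lever about (558,97), yaw about 2°. Next I go in front of the lever, high, and compare the finger against it.

```bash
python3 -m jog '[{"dx":0.017,"dy":0.03,"dz":-0.02,"wx":0,"wy":0,"wz":0,"grip":1},{"dx":0.017,"dy":0.03,"dz":-0.03,"wx":0,"wy":0,"wz":0,"grip":1},{"dx":0.017,"dy":0.029,"dz":-0.03,"wx":0,"wy":0,"wz":0,"grip":1},{"dx":0,"dy":0,"dz":-0.04,"wx":0,"wy":0,"wz":0,"grip":1},{"dx":0,"dy":0,"dz":-0.04,"wx":0,"wy":0,"wz":0,"grip":1},{"dx":0,"dy":0,"dz":-0.025,"wx":0,"wy":0,"wz":0,"grip":1},{"dx":0,"dy":0,"dz":0,"wx":0,"wy":0,"wz":0,"grip":1},{"dx":0,"dy":0,"dz":0,"wx":0,"wy":0,"wz":0,"grip":1}]'; python3 - <<'E'
from h import *
c=env.get_calibration("wrist");im=env.grab_frame("wrist"); cv2.imwrite("pics/w3.png",im[:,:,::-1])
p=np.array(c["R"])@env.state()["ee_pos"]+c["t"]; print("tcp px",c["fx"]*p[0]/p[2]+c["cx"],c["fy"]*p[1]/p[2]+c["cy"])
for n,lo,hi,z in(("red",(0,150,60),(6,255,255),123),("green",(45,80,30),(85,255,255),79),("blue",(100,120,60),(130,255,255),112),("white",(0,0,170),(180,40,255),101)):
    for a,u,b in blobs(im,lo,hi,(0,0,640,400),100)[:3]: print(n,a,u,b,ray(c,u,z).round(1))
E
```

```text
time_s: 2.85
ee_pos: [514.2, 99.7, 140.0]
ee_rot: [-180.0, -0.1, 2.0]
force: [0.2, 0.0, 0.8]
gripper_width: 0.4
tcp px 319.4817135936043 249.44483218616287
green 2020 [510.3 148.4] [486 123  50  51] [569.5 -32.   79. ]
blue 3173 [341.8  16.1] [294   0  97  34] [639.8  92.1 112. ]
blue 3099 [453.3  15.5] [405   0  99  33] [642.3  31.4 112. ]
blue 722 [329.2 164.7] [309 156  42  18] [558.4  95.5 112. ]
white 6456 [358.5 152.1] [300 118 116  72] [565.5  76.8 101. ]
white 2226 [162.2  29.9] [135   0  56  61] [631.9 195.3 101. ]
white 103 [292.7  95.5] [287  91  14  12] [598.3 119.1 101. ]
```

View pics/w3.png

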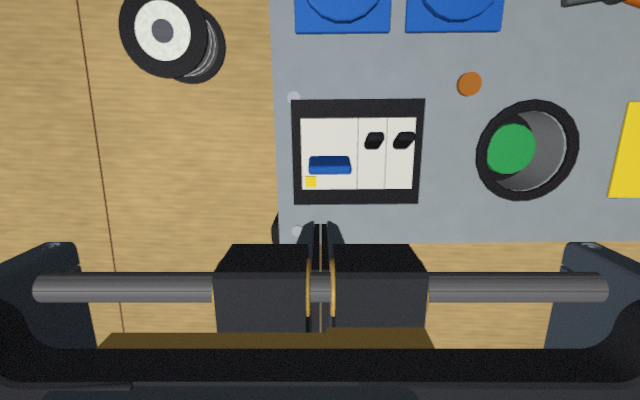

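Lever at (329,165) sits just ahead of the finger (tip near (320,240)), the black levers at (373,140) and (403,140) clear of its path. Go down and push.

```bash
python3 -m jog '[{"dx":0,"dy":0,"dz":-0.02,"wx":0,"wy":0,"wz":0,"grip":1},{"dx":0,"dy":0,"dz":-0.014,"wx":0,"wy":0,"wz":0,"grip":1},{"dx":0,"dy":0,"dz":0,"wx":0,"wy":0,"wz":0,"grip":1},{"dx":0.01,"dy":0,"dz":0,"wx":0,"wy":0,"wz":0,"grip":1},{"dx":0.008,"dy":0,"dz":0,"wx":0,"wy":0,"wz":0,"grip":1},{"dx":0.005,"dy":0,"dz":0,"wx":0,"wy":0,"wz":0,"grip":1},{"dx":0.005,"dy":0,"dz":0,"wx":0,"wy":0,"wz":0,"grip":1},{"dx":0,"dy":0,"dz":0,"wx":0,"wy":0,"wz":0,"grip":1}]'; python3 -m jog '[{"dx":0.003,"dy":0,"dz":0,"wx":0,"wy":0,"wz":0,"grip":1},{"dx":0.003,"dy":0,"dz":0,"wx":0,"wy":0,"wz":0,"grip":1},{"dx":0.002,"dy":0,"dz":0,"wx":0,"wy":0,"wz":0,"grip":1},{"dx":0,"dy":0,"dz":0,"wx":0,"wy":0,"wz":0,"grip":1}]'
```

```text
time_s: 3.7
ee_pos: [543.0, 100.0, 105.2]
ee_rot: [180.0, -0.1, 2.0]
force: [0.1, -0.5, 0.2]
gripper_width: 0.3
time_s: 4.1
ee_pos: [550.1, 100.1, 104.7]
ee_rot: [-180.0, 0.0, 2.0]
force: [-2.2, 0.8, 0.7]
gripper_width: 0.4
```

```bash
python3 -m jog '[{"dx":0.002,"dy":0,"dz":0,"wx":0,"wy":0,"wz":0,"grip":1},{"dx":0.001,"dy":0,"dz":0,"wx":0,"wy":0,"wz":0,"grip":1},{"dx":0,"dy":0,"dz":0,"wx":0,"wy":0,"wz":0,"grip":1}]';python3 - <<'E'
from h import *
c=env.get_calibration("wrist");im=env.grab_frame("wrist"); cv2.imwrite("pics/w4.png",im[:,:,::-1])
for a,u,b in blobs(im,(45,80,30),(85,255,255),(0,0,640,400),100)[:1]: print(a,u,b,ray(c,u,79).round(1))
for a,u,b in blobs(im,(100,120,60),(130,255,255),(0,0,640,400),50)[:4]: print(a,u,b,ray(c,u,112).round(1))
E
```

```text
time_s: 4.4
ee_pos: [551.2, 100.1, 104.5]
ee_rot: [-180.0, 0.3, 2.0]
force: [-6.0, 0.9, 2.8]
gripper_width: 0.4
2125 [533.9 214.4] [507 186  54  55] [569.  -33.4  79. ]
10725 [344.   46.6] [287   0 116  96] [655.   92.7 112. ]
10719 [475.4  46. ] [416   0 124  95] [657.4  32.9 112. ]
580 [328.8 215.6] [305 210  49  13] [574.1  96.2 112. ]
```

View pics/w4.png

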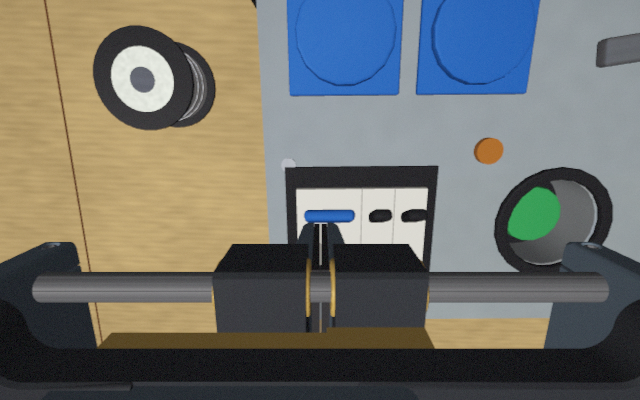

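The blue lever at (330,216) is level with the black ones at (380,216) and (413,215), and the push force is 6 N. I'll push slightly more to confirm the stop, then back off and rise.

```bash
python3 -m jog '[{"dx":0.001,"dy":0,"dz":0,"wx":0,"wy":0,"wz":0,"grip":1},{"dx":0.001,"dy":0,"dz":0,"wx":0,"wy":0,"wz":0,"grip":1},{"dx":0,"dy":0,"dz":0,"wx":0,"wy":0,"wz":0,"grip":1}]'; python3 -m jog '[{"dx":-0.01,"dy":0,"dz":0,"wx":0,"wy":0,"wz":0,"grip":1},{"dx":-0.01,"dy":0,"dz":0.01,"wx":0,"wy":0,"wz":0,"grip":1},{"dx":0,"dy":0,"dz":0.04,"wx":0,"wy":0,"wz":0,"grip":1},{"dx":0,"dy":-0.03,"dz":0.015,"wx":0,"wy":0,"wz":0,"grip":1},{"dx":0,"dy":-0.035,"dz":0,"wx":0,"wy":0,"wz":0,"grip":1},{"dx":0,"dy":-0.035,"dz":0,"wx":0,"wy":0,"wz":0,"grip":1},{"dx":0,"dy":-0.03,"dz":0,"wx":0,"wy":0,"wz":0,"grip":1},{"dx":0,"dy":0,"dz":0,"wx":0,"wy":0,"wz":0,"grip":1},{"dx":0,"dy":0,"dz":0,"wx":0,"wy":0,"wz":0,"grip":1}]'
python3 - <<'E'
from h import *
c=env.get_calibration("wrist");im=env.grab_frame("wrist"); cv2.imwrite("pics/w5.png",im[:,:,::-1])
for n,lo,hi,z in(("red",(0,150,60),(6,255,255),123),("green",(45,80,30),(85,255,255),79),("blue",(100,120,60),(130,255,255),112),("black",(0,0,0),(180,255,45),99)):
    for a,u,b in blobs(im,lo,hi,(0,0,640,230),100)[:6]: print(n,a,u,b,ray(c,u,z).round(1),ray(c,b[:2]+b[2:]/2-.5,z).round(1))
E
```

```text
time_s: 4.75
ee_pos: [551.4, 100.1, 104.4]
ee_rot: [-180.0, 0.5, 2.0]
force: [-11.4, 2.7, 5.3]
gripper_width: 0.1
time_s: 5.65
ee_pos: [535.6, -30.5, 170.8]
ee_rot: [180.0, -0.1, 1.9]
force: [-0.1, -0.1, -0.0]
gripper_width: 0.4
red 2574 [455.1 173.4] [426 145  59  57] [ 574.1 -120.6  123. ] [ 574.3 -120.5  123. ]
green 1562 [323.2 165.8] [301 144  45  44] [569.6 -32.2  79. ] [569.8 -32.   79. ]
blue 5916 [145.1  34.8] [98  0 93 72] [654.5  84.9 112. ] [654.1  85.6 112. ]
blue 5785 [241.1  34.3] [197   0  87  71] [656.9  23.7 112. ] [656.5  24.4 112. ]
blue 485 [143.  161.4] [120 156  47  12] [573.3  94.8 112. ] [573.3  94.8 112. ]
black 1544 [328.5 169.5] [285 128  82  83] [569.9 -35.9  99. ] [570.2 -33.6  99. ]
black 705 [534.4 159.7] [523 140  25  40] [ 582.4 -188.    99. ] [ 582.6 -188.4   99. ]
black 703 [31.8 41.2] [ 0 22 66 79] [650.5 168.2  99. ] [638.  170.1  99. ]
black 199 [549.4  42.5] [543  31  12  24] [ 661.7 -182.    99. ] [ 661.7 -181.4   99. ]
black 169 [182.4 161.5] [172 156  21  12] [572.2  72.5  99. ] [572.2  72.8  99. ]
black 157 [207.2 160.9] [198 155  19  12] [573.3  54.2  99. ] [573.6  54.3  99. ]
```

View pics/w5.png

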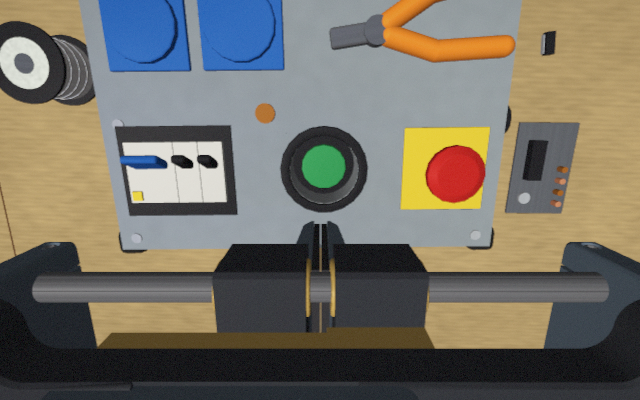

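The lever (143,161) is in line with the black levers and met its stop at 11 N. The well is at (323,168), right ahead of the finger, with its centre at about (570,-32). The box hasn't moved. Moving over the well and going in.

```bash
python3 -m jog '[{"dx":0.02,"dy":-0.0015,"dz":0,"wx":0,"wy":0,"wz":0,"grip":1},{"dx":0.0142,"dy":0,"dz":-0.02,"wx":0,"wy":0,"wz":0,"grip":1},{"dx":0,"dy":0,"dz":-0.025,"wx":0,"wy":0,"wz":0,"grip":1},{"dx":0,"dy":0,"dz":-0.015,"wx":0,"wy":0,"wz":0,"grip":1},{"dx":0,"dy":0,"dz":0,"wx":0,"wy":0,"wz":0,"grip":1},{"dx":0,"dy":0,"dz":0,"wx":0,"wy":0,"wz":0,"grip":1}]'; python3 -m jog '[{"dx":0,"dy":0,"dz":-0.01,"wx":0,"wy":0,"wz":0,"grip":1},{"dx":0,"dy":0,"dz":-0.006,"wx":0,"wy":0,"wz":0,"grip":1},{"dx":0,"dy":0,"dz":0,"wx":0,"wy":0,"wz":0,"grip":1},{"dx":0,"dy":0,"dz":0,"wx":0,"wy":0,"wz":0,"grip":1}]'
```

```text
time_s: 6.3
ee_pos: [569.8, -30.6, 110.4]
ee_rot: [180.0, -0.0, 2.1]
force: [0.7, -0.7, 0.5]
gripper_width: 0.6
time_s: 6.7
ee_pos: [569.4, -31.6, 94.0]
ee_rot: [180.0, -0.0, 2.0]
force: [0.3, 0.6, -0.1]
gripper_width: 0.2
```

Tip is 5 mm inside the lip with no contact; continue.

```bash
python3 -m jog '[{"dx":0,"dy":0,"dz":-0.007,"wx":0,"wy":0,"wz":0,"grip":1},{"dx":0,"dy":0,"dz":-0.005,"wx":0,"wy":0,"wz":0,"grip":1},{"dx":0,"dy":0,"dz":-0.003,"wx":0,"wy":0,"wz":0,"grip":1},{"dx":0,"dy":0,"dz":0,"wx":0,"wy":0,"wz":0,"grip":1}]'; python3 -m jog '[{"dx":0,"dy":0,"dz":-0.003,"wx":0,"wy":0,"wz":0,"grip":1},{"dx":0,"dy":0,"dz":-0.002,"wx":0,"wy":0,"wz":0,"grip":1},{"dx":0,"dy":0,"dz":-0.001,"wx":0,"wy":0,"wz":0,"grip":1},{"dx":0,"dy":0,"dz":0,"wx":0,"wy":0,"wz":0,"grip":1}]'
```

```text
time_s: 7.1
ee_pos: [569.0, -31.5, 78.5]
ee_rot: [-180.0, 0.1, 2.0]
force: [-1.1, -0.3, 1.6]
gripper_width: 0.3
time_s: 7.5
ee_pos: [569.3, -31.6, 73.3]
ee_rot: [180.0, -0.0, 2.0]
force: [-1.7, 0.1, 4.3]
gripper_width: 0.5
```

Contact came at 78.5 mm as expected, and force is 4.3 N near the bottom. I'll press to the hard stop.

```bash
python3 -m jog '[{"dx":0,"dy":0,"dz":-0.001,"wx":0,"wy":0,"wz":0,"grip":1},{"dx":0,"dy":0,"dz":-0.001,"wx":0,"wy":0,"wz":0,"grip":1},{"dx":0,"dy":0,"dz":0,"wx":0,"wy":0,"wz":0,"grip":1},{"dx":0,"dy":0,"dz":0,"wx":0,"wy":0,"wz":0,"grip":1},{"dx":0,"dy":0,"dz":0,"wx":0,"wy":0,"wz":0,"grip":1}]'
```

```text
time_s: 8.0
ee_pos: [569.4, -31.6, 73.1]
ee_rot: [180.0, -0.1, 2.0]
force: [-5.1, -1.0, 15.1]
gripper_width: 0.5
```

Hard stop reached (15 N at 73.1 mm) and held. Now straight up, then back, and look.

```bash
python3 -m jog '[{"dx":0,"dy":0,"dz":0.005,"wx":0,"wy":0,"wz":0,"grip":1},{"dx":0,"dy":0,"dz":0.015,"wx":0,"wy":0,"wz":0,"grip":1},{"dx":0,"dy":0,"dz":0.025,"wx":0,"wy":0,"wz":0,"grip":1},{"dx":0,"dy":0,"dz":0.03,"wx":0,"wy":0,"wz":0,"grip":1},{"dx":0,"dy":0,"dz":0.03,"wx":0,"wy":0,"wz":0,"grip":1},{"dx":-0.035,"dy":0,"dz":0,"wx":0,"wy":0,"wz":0,"grip":1},{"dx":0,"dy":0,"dz":0,"wx":0,"wy":0,"wz":0,"grip":1},{"dx":0,"dy":0,"dz":0,"wx":0,"wy":0,"wz":0,"grip":1},{"dx":0,"dy":0,"dz":0,"wx":0,"wy":0,"wz":0,"grip":1}]'
python3 - <<'E'
from h import *
c=env.get_calibration("wrist");im=env.grab_frame("wrist"); cv2.imwrite("pics/w6.png",im[:,:,::-1])
for n,lo,hi,z in(("red",(0,150,60),(6,255,255),123),("green",(45,80,30),(85,255,255),79),("blue",(100,120,60),(130,255,255),112)):
    for a,u,b in blobs(im,lo,hi,(0,0,640,230),100)[:6]: print(n,a,u,b,ray(c,u,z).round(1))
E
```

```text
time_s: 8.9
ee_pos: [535.1, -31.5, 175.7]
ee_rot: [180.0, -0.0, 2.0]
force: [-0.4, -0.8, 0.9]
gripper_width: 0.5
red 2472 [451.  171.4] [422 144  58  56] [ 574.1 -120.6  123. ]
green 1517 [322.1 164. ] [300 142  45  44] [569.6 -32.2  79. ]
blue 5768 [147.1  34.5] [101   0  91  71] [654.8  85.  112. ]
blue 5658 [241.5  34.1] [198   0  86  70] [657.2  23.7 112. ]
blue 468 [145.1 159.4] [123 154  45  12] [573.2  94.7 112. ]
```

View pics/w6.png

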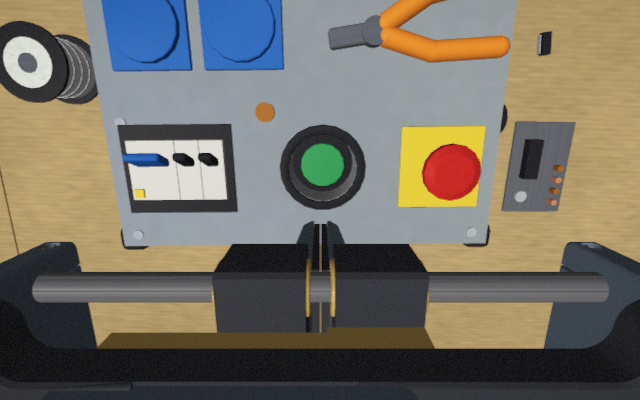

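The lever (145,159) is still on, green (322,164) is back up, red (451,171) and the box are unchanged within 0.3 mm, and nothing is being touched. Handing in.

```bash
python3 -c "from workcell import env; print(env.job_done())"
```

```text
the job is handed in; nothing more can be done
None
```

I pushed the blue lever over to on, then pressed the green start button fully down and let it come back up. The job was handed in at about 9 s of the 40 s allowed; `job_done` gives no verdict.

- **Lever:** the push force reached 11 N against its end stop. In the later pictures it lines up with the two black levers.
- **Start button:** contact came at 78.5 mm and the hard stop at 73.1 mm with 15 N, held for more than 0.3 s. After release it measured at the same position and nearly the same size as before. The picture can't measure its height to the millimetre.
- **Everything else:** the box, red stop and lever measured within 0.3 mm of where they were before the press. Everything in the last wrist view was where it had been. I did not recheck the tape roll, screwdriver, iron stand or helping hand. The arm ended clear of everything, with about 1 N on the tool.

Two things did not go as expected:
- My first move was refused because its rows left out some keys; nothing moved.
- The top and wrist cameras disagreed by about 3 mm on where the well lies in y. I used the wrist value, and the finger went in without touching the sides.

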